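# Rock a tilted drill head into gear and lock it

## Task

Put the tilted drill head into gear: take hold of the round black gear knob on top, ease it down along its slanting shaft and gently rock it back and forth until its teeth drop between those of the toothed ring below and it goes fully home, and stop turning as soon as they mesh so that the braked toothed ring is not dragged round with it. Let go and take the hand clear, and only then push the small lock lever beside the head all the way over to its far side. Leave the other things on the bench where they are.

Things in the scene. Friction and masses are not known exactly. Their poses are not given: they have to be found in the camera images.
- machine: Foot of a bench drill head: dark steel plate 260 (x) by 360 (y) by 18 mm; origin at the centre of its underside, x from its front (robot side) to its far side, z up. On its +y side a grey column 75 by 60 mm, centred at (30, 128) mm, top 218 mm above the bench. Fixed.
- gear_head: White gear box 120 by 130 by 100 mm on the column, motor behind, tilted 35 degrees about the machine's y axis: its top faces up and to the machine's -x. Origin: middle of its top face, where the spindle comes out; z along the spindle axis, outward; y is the machine's y. Fixed to the machine.
- knob_rest (a point): Middle of the gear knob when fully up; fixed to the gear box, same axes, 108 mm out along z. The knob is a round black ribbed cylinder, 44 mm across (46 over ribs) and 32 mm long (16 mm either side of this point along z), on a 20 mm thick stem. Its steel toothed collar, 58 mm across, 50 to 68 mm below this point, moves with it.
- gear_knob (a joint): How far the gear knob (with stem and collar) has slid down the axis, m: 0 up, 0.017 fully home. Sliding friction 2 N; stays where left. It also turns easily with the spindle about the axis (angle not given). The collar has six teeth underneath, 8 mm deep, every 60 degrees. Out of mesh at first: tooth tips meet the ring at 0.010. A turn of at most 25 degrees, one way or the other, is needed.
- ring_top (a point): Centre of the tooth tips of the toothed ring under the collar, on the axis 30 mm above the gear box's top; fixed. Ring: 58 mm across, six like teeth. Met tip to tip it yields up to 10 mm on a spring (7.5 N, then 0.6 N per mm) and pushes the knob up again on release. Within 5 degrees of the right angle it snaps up between the teeth, the push vanishes and the knob stays down.
- lower_gear (a joint): Angle of the toothed steel ring (58 mm diameter, under the collar) about the spindle axis, rad, counter-clockwise from above positive; 0 in the start. A brake holds it with 0.7 N m; it turns only if the meshed knob is turned against that. It must stay within 0.10 rad (6 degrees).
- lock_lever (a joint): Lock lever on a grey block on the plate, at the machine's front, -y side. Steel rod with a 26 mm black ball; hinge axis along the machine's y, at (-60, -148, 40) mm in the machine's frame, ball centre 80 mm from the hinge. 0 leans 29 degrees to the machine's -x (towards the robot), 1.0 rad is all the way over, leaning to +x. Needs about 1 N at the ball; stays where it is left.
- lock_lever_tip (a point): Centre of the lock lever's black ball, 26 mm in diameter; moves with the lever.
- chuck_key: Bystander: steel T-shaped chuck key 60 by 70 mm lying on the machine's plate, front +y side; origin on the underside of its cross bar. Leave alone.
- wrench: Bystander: open-ended wrench lying left (+y) of the machine; origin at the underside. Leave alone.
- brush: Bystander: hand brush lying right (-y) of the machine; origin at the underside. Leave alone.
- screwdriver: Bystander: screwdriver lying on the left of the bench. Leave alone.
- oil_bottle: Bystander: white bottle, 56 mm diameter, 150 mm tall, on the right; origin under its centre. Leave alone.
- parts_tray: Bystander: grey divided tray 140 by 100 by 35 mm on the right; origin under its centre. Leave alone.
- parallel: Bystander: steel parallel bar 120 by 16 by 32 mm on the left; origin under its centre. Leave alone.

How it is judged:
By the outcome, as a careful person would: the job done as asked, in the order asked, and still so for the second after the job is handed in, with the robot touching nothing.
It also fails if it takes over 51 s, if anything falls off the work surface, if the arm or the gripper's body presses on something with over 40 N, if the wrist force passes 120 N, or if a joint passes its speed limit or range.

## Robot

A 7-joint arm with a two-finger parallel gripper is mounted at the origin on the work surface. World frame = base frame: x ahead of the robot, y to its left, z up, the work surface at z = 0. Lengths are in m, angles in rad, forces in N, time in s.
With the tool pointing down it reaches from about 0.4 to 0.85 m from the base axis. Payload 10.4 kg.
Tool frame: the origin (TCP) lies between the finger pads; the fingertips stand 11 mm ahead of it and the grasp point (between the pads) lies 8 mm behind it; z points along the fingers, y is the line along which they close (so a half turn about z gives the same grasp; the last joint's range is limited). The gripper opens to 85 mm and grips with 20 to 120 N. Pads are 22 mm wide; open, the fingers measure 114 mm over their backs; the gripper's body (76 mm by 85 mm) begins 54 mm behind the grasp point. The pads swing forward as they close: fully open they stand 13 mm farther back than shut.
Start: joints at [-1.128, 0.332, -0.065, 1.46, 0.022, 1.35, -0.088], TCP at [0.281, 0.558, 0.203] pointing down, gripper open.
Joint ranges: [-2.6, 2.6], [-0.5, 2.12], [-1.47, 1.34], [0.16, 2.42], [-1.27, 4.41], [0.06, 2.06], [-2.6, 2.6]. Speed limits (rad/s): [2.22, 2.22, 2.79, 2.79, 3.14, 3.14, 3.14].

## Interface

Orientations are given as a unit quaternion [x, y, z, w].
In Python, from cell import env gives the robot as it stands.
- The arm moves only by the tool servo_tool, never from a script. Its argument "targets" is a list that holds one entry, the list of rows, each a list of 7 numbers: the finger opening in m, from 0 to 0.0854, then the shift along the tool's x, y, z in m, then the turn, a rotation vector about the tool's x, y, z in rad. In form: [[[hand, dx, dy, dz, ax, ay, az], ...]]. A call has 1 to 10 rows; each row shifts and turns the commanded pose from where the row before left it, along the tool's axes as they then stand; what a row does not reach is not made up. A row lasts 1/8 s, in which the tool goes at most 62.5 mm and 10.7 degrees, less where a joint would pass 70% of its speed; a pose out of reach is approached as far as the arm can. A call with a gripper value outside its range is refused whole. The fingers move at their own pace and stop on an object; "grip_force" is the grip in N (left out, the last holds). Time passes only in rows, so rows that do not move let the fingers close. It gives the time, the measured TCP pose, the force, the opening and the grip force at its end, in the units of the state.
- env.observe(): the state, without advancing time (a new reading comes with each control period).
- env.grab_frame(name): name is "side" or "top"; returns (picture, depth): 480x640x3 uint8, blue, green, red; 480x640 float32, m along the optical axis (not along the pixel's ray), 0 where there is no reading.
- env.camera_model(name): a dict with "vertical_fov" (degrees; the focal length in pixels is half the picture's height over the tangent of half this angle, whatever the lens; pixels are square), "cx", "cy" (the principal point, pixels), "distortion" ([k1, k2, p1, p2, k3] as OpenCV has them; the pictures are not rectified), "xyz" and "rotation" of the camera in the world. Camera axes: x right, y down, z forward; pixel columns grow to the right and rows downward; lengths in m; the calibration is good to about 2 mm. A picture is of the moment at which its call begins. camera_model takes no time and is no camera call.
- env.hand_in(): hands the job in; it is judged then, once.
Trained networks look in the newest picture that a camera, given by its name, has taken for a name from the list of things; names that differ only in an ending like _2 or _b are one class to them, and where a whole thing is asked for, a point or a joint stands for the part that bears it (a point fixed in the world has none). Each returns a list of dicts, best first, with "p" (0 to 1); they miss things now and then, are a little off and sometimes report something else, mostly with a low value. They report only what shows in the picture. A call takes as long as a camera call.
- env.spot_in(label, camera): "centre" ([column, row] in pixels, amid what is visible of it).
- env.spot_point(label, camera): "centre" ([column, row] in pixels: a listed point, or the origin of a listed thing).
The state is a dict: "time": time; "q": joint angles; "qvel": joint speeds; "joint_efforts": joint torques, N m; "position": TCP position; "orientation": TCP orientation; "wrist_force": force on the tool from outside, world axes, zero at the start; "torque": the same for the moment, N m; "opening": finger opening in m; "finger_force": force on a finger pad.
Only numpy, scipy, OpenCV 4.12 (cv2) and the standard library are available. Lean on these libraries where they do the work, as an engineer would, in place of code of your own. Each camera call takes 0.05 s, during which the arm holds its last target. There are 200 camera calls.

## Working session

There is one attempt and no reset: what is moved stays moved. The work goes in short steps, Python scripts to look and compute and a tool call to move; the robot and the scene stay as the last step left them, time stands still between calls to the robot, and variables do not carry over. Pictures are saved under pics/ and viewed, at most 10 in all, crops included, and the job is handed in when it is done.

Besides the shell and the picture viewer there is one more tool, called after "Emit:" by a JSON object that holds its "fn" and its "kwargs". servo_tool: Moves the arm, as the interface text tells. Its arguments: {"type":"object","properties":{"targets":{"type":"array","items":{"type":"array","items":{"type":"array","items":{"type":"number"}}}},"grip_force":{"type":"number"}},"required":["targets"]}

```bash
mkdir -p pics; cat > h.py <<'E'
import numpy as np, cv2
from scipy.spatial.transform import Rotation as R
from cell import env
def K(c):
    m=env.camera_model(c); f=240/np.tan(np.radians(m["vertical_fov"])/2)
    Rm=np.array(m["rotation"],float)
    Rm = Rm if Rm.shape==(3,3) else R.from_quat(Rm).as_matrix()
    return np.array([[f,0,m["cx"]],[0,f,m["cy"]],[0,0,1.]]),np.array(m["distortion"],float),np.array(m["xyz"],float),Rm
def ray(c,px):
    k,d,t,Rm=K(c); u=cv2.undistortPoints(np.array([[px]],float),k,d)[0,0]
    return t,Rm@np.array([u[0],u[1],1.])
def dep(c,px,D,r=2):
    t,v=ray(c,px); x,y=int(round(px[0])),int(round(px[1])); w=D[y-r:y+r+1,x-r:x+r+1]; w=w[w>0]
    return t+v*np.median(w) if len(w) else None
def proj(c,P):
    k,d,t,Rm=K(c); p=(np.atleast_2d(P)-t)@Rm
    return cv2.projectPoints(p,np.zeros(3),np.zeros(3),k,d)[0][:,0]
def tri(a,b):
    (t1,v1),(t2,v2)=a,b; v1=v1/np.linalg.norm(v1); v2=v2/np.linalg.norm(v2)
    s=np.linalg.lstsq(np.c_[v1,-v2],t2-t1,rcond=None)[0]; p,q=t1+s[0]*v1,t2+s[1]*v2
    return (p+q)/2,np.linalg.norm(p-q)
E
python3 - <<'E'
from h import *
np.set_printoptions(precision=4,suppress=True)
s=env.observe(); print(s["time"],s["position"],s["orientation"],s["wrist_force"],s["opening"])
for c in("side","top"):
    im,D=env.grab_frame(c); cv2.imwrite(f"pics/{c}0.png",im); np.save(f"{c}0.npy",D)
    print(c,env.camera_model(c))
    for n in("knob_rest","ring_top","lock_lever_tip","gear_head","machine"):
        for r in env.spot_point(n,c)[:2]: print(n,r["p"],np.round(r["centre"],1),dep(c,r["centre"],D))
E
```

```text
0.0 [0.2805 0.558  0.2021] [ 0.2308  0.973  -0.0007 -0.0002] [-0.0933 -0.0174  0.2952] 0.08541937000082811
side {'vertical_fov': 47.452094088006845, 'cx': 327.9400320234175, 'cy': 239.9948721022284, 'distortion': array([-0.0955,  0.    ,  0.    ,  0.    ,  0.    ]), 'xyz': array([0.2408, 0.8733, 1.3139]), 'rotation': array([-0.1883,  0.9195, -0.3395,  0.0623])}
knob_rest 0.98 [323.1 218.9] [ 0.6126 -0.0117  0.2697]
ring_top 0.77 [311.4 223.9] [ 0.6509 -0.0218  0.2231]
lock_lever_tip 0.6 [370.4 233.7] [ 0.5162 -0.1367  0.1237]
lock_lever_tip 0.35 [418.4 198.3] [ 0.4472 -0.4446  0.0127]
gear_head 0.71 [303.5 226.2] [ 0.6675 -0.0069  0.2217]
machine 0.63 [306.3 271.1] [ 0.6649 -0.011   0.0188]
top {'vertical_fov': 48.42159119522469, 'cx': 311.71051064596855, 'cy': 233.00550150534593, 'distortion': array([-0.1394,  0.    ,  0.    ,  0.    ,  0.    ]), 'xyz': array([ 0.4471, -0.0069,  1.6432]), 'rotation': array([-0.6988,  0.7131, -0.038 ,  0.0409])}
knob_rest 0.63 [317.6 224.1] [ 0.623  -0.0185  0.2779]
ring_top 0.85 [324.6 209. ] [ 0.6692 -0.0385  0.2321]
lock_lever_tip 0.65 [357.9 269.6] [ 0.5141 -0.1399  0.0247]
lock_lever_tip 0.37 [251.1 187.4] [0.7783 0.1847 0.0048]
gear_head 0.71 [324.7 207.8] [ 0.6723 -0.0388  0.2332]
gear_head 0.69 [320.7 224.8] [ 0.6208 -0.0265  0.2798]
machine 0.9 [322.5 223.4] [ 0.6241 -0.0311  0.2819]
```

View pics/side0.png

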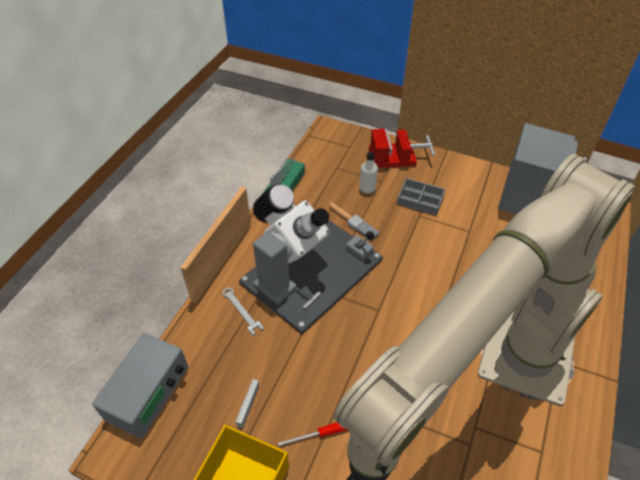

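View pics/top0.png

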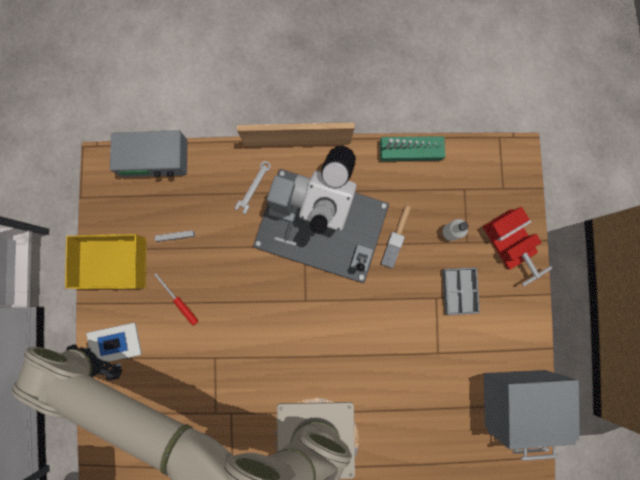

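The side view shows the head with the black knob at (320,218) and the lock lever at (372,235). In the top view the knob is at (320,222), the lever at (360,267), and the plate is yawed about -20°. Next I fit the plate, knob and ball from the depth clouds.

```bash
cat > m.py <<'E'
from h import *
from scipy.optimize import least_squares
np.set_printoptions(precision=4,suppress=True)
def cloud(c,im,D):
    k,d,t,Rm=K(c); v,u=np.mgrid[0:480,0:640]
    n=cv2.undistortPoints(np.stack([u.ravel(),v.ravel()],1).astype(float)[:,None],k,d)[:,0]
    z=D.ravel(); P=t+(np.c_[n,np.ones(len(n))]*z[:,None])@Rm.T
    P[z<=0]=np.nan; return P,im.reshape(-1,3).astype(int)
C={c:cloud(c,cv2.imread(f"pics/{c}0.png"),np.load(f"{c}0.npy")) for c in("side","top")}
yaws=[]
for c,(P,B) in C.items():
    g=(abs(P[:,0]-.645)<.25)&(abs(P[:,1]+.03)<.25)
    fl=g&(abs(P[:,2])<.008); print(c,"bench z",np.nanmedian(P[fl,2]),"plate z",np.nanmedian(P[g&(abs(P[:,2]-.018)<.006),2]))
    m=(g&(P[:,2]>.011)&(P[:,2]<.026)&(B.max(1)<110)&(B.max(1)-B.min(1)<30)).reshape(480,640).astype(np.uint8)
    m=cv2.morphologyEx(m,cv2.MORPH_OPEN,np.ones((3,3)))
    n,l,s,_=cv2.connectedComponentsWithStats(m); i=1+s[1:,4].argmax(); Q=P[(l==i).ravel()]
    r=cv2.minAreaRect(Q[:,:2].astype(np.float32)*1000); print(c,"rect",r)
    # knob
for c,(P,B) in C.items():
    g=(np.linalg.norm(P-[.607,-.012,.262],axis=1)<.045)&(B.max(1)<70)&(P[:,2]>.225)
    print(c,"knob px",g.sum(),P[g].mean(0),P[g].min(0),P[g].max(0)); np.save(f"knob_{c}.npy",P[g])
    uv=np.argwhere(g.reshape(480,640))[:,::-1]; print(" px centre",uv.mean(0),uv.min(0),uv.max(0))
    g=(np.linalg.norm(P-[.51,-.137,.12],axis=1)<.05)&(P[:,2]>.085)
    print(c,"ball",g.sum(),P[g].mean(0),P[g].min(0),P[g].max(0)); uv=np.argwhere(g.reshape(480,640))[:,::-1]
    if len(uv): print(" px",uv.mean(0),uv.min(0),uv.max(0))
for n,a,b in(("knob",(323.1,218.9),(317.6,224.1)),("ring",(311.4,223.9),(324.6,209.)),("ball",(370.4,233.7),(357.9,269.6))):
    print(n,tri(ray("side",a),ray("top",b)))
ims=[]
for c,x,y in(("side",250,150),("top",250,150)):
    ims.append(cv2.resize(cv2.imread(f"pics/{c}0.png")[y:y+145,x:x+145],(400,400),interpolation=cv2.INTER_CUBIC))
cv2.imwrite("pics/crop0.png",np.hstack(ims))
E
python3 m.py
```

```text
side bench z 0.0014797965674517854 plate z 0.019296784817506074
side rect ((653.7311401367188, -26.763900756835938), (359.0130920410156, 258.53204345703125), 70.30135345458984)
top bench z 0.0005071298131447133 plate z 0.018212960855748417
top rect ((654.528564453125, -30.91131591796875), (358.0387878417969, 257.2345275878906), 70.7925033569336)
side knob px 239 [ 0.6233 -0.0115  0.2717] [ 0.6026 -0.0355  0.247 ] [0.6464 0.0065 0.2875]
 px centre [319.2929 217.2008] [311 209] [328 225]
side ball 66 [ 0.5211 -0.1346  0.1171] [ 0.5079 -0.1449  0.0888] [ 0.5341 -0.1193  0.1285]
 px [368.3939 235.197 ] [364 231] [373 240]
top knob px 274 [ 0.6231 -0.0198  0.2746] [ 0.6008 -0.0409  0.2595] [0.6491 0.0038 0.2891]
 px centre [318.0839 224.2226] [309 215] [326 233]
top ball 66 [ 0.5198 -0.139   0.1211] [ 0.5087 -0.1508  0.0853] [ 0.5366 -0.1267  0.1339]
 px [360.2576 266.1515] [356 261] [364 270]
knob (array([ 0.621 , -0.0199,  0.2592]), np.float64(0.00915972609016498))
ring (array([ 0.6675, -0.0411,  0.1983]), np.float64(0.0144621917698173))
ball (array([ 0.512 , -0.1306,  0.1316]), np.float64(0.004802573819651773))
```

View pics/crop0.png

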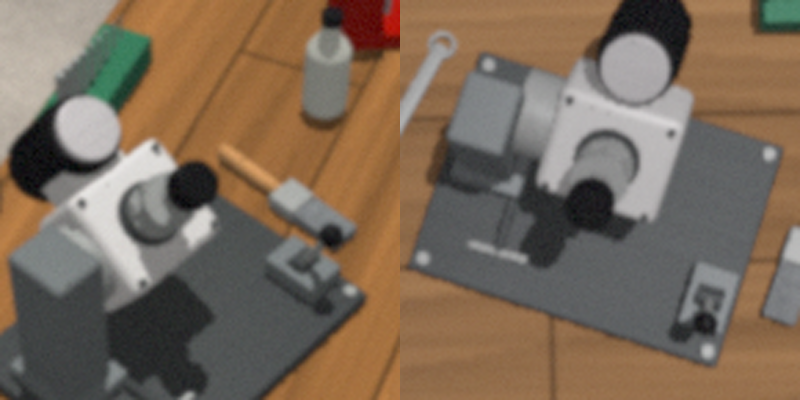

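```bash
cat > fit.py <<'E'
from m import *
yaw=np.radians(-19.45); Rm=R.from_euler('z',yaw); Rg=Rm*R.from_euler('y',-35,degrees=True); G=Rg.as_matrix(); print("axis",G[:,2])
def sdf(p,c):
    q=(p-c)@G; r=np.hypot(q[:,0],q[:,1])-.0227; h=abs(q[:,2])-.016
    return np.minimum(np.maximum(r,h),0)+np.hypot(np.maximum(r,0),np.maximum(h,0))
for cs in(["side"],["top"],["side","top"]):
    P=np.vstack([np.load(f"knob_{c}.npy") for c in cs])
    r=least_squares(lambda x:sdf(P,x),[.615,-.016,.262],loss="soft_l1",f_scale=.002); print(cs,"knob",r.x,np.median(abs(sdf(P,r.x)))*1e3)
# silhouette
def hull(c,x):
    a=np.linspace(0,2*np.pi,60); pts=np.vstack([np.c_[.0227*np.cos(a),.0227*np.sin(a),0*a+h] for h in(-.016,.016)])@G.T+x
    m=np.zeros((480*8,640*8),np.uint8); cv2.fillConvexPoly(m,cv2.convexHull(((proj(c,pts)+.5)*8).astype(np.int32)),1); return cv2.resize(m.astype(np.float32),(640,480),interpolation=cv2.INTER_AREA)
x=r.x
for c in C:
    k=hull(c,x); B=C[c][1].reshape(480,640,3).max(2); d=((B<70)&(cv2.dilate(k,np.ones((9,9)))>0))
    v,u=np.mgrid[0:480,0:640]; print(c,"model centroid",(k*u).sum()/k.sum(),(k*v).sum()/k.sum(),k.sum(),"mask",u[d].mean(),v[d].mean(),d.sum())
for c,(P,B) in C.items():
    q=(P-r.x)@G; g=(B.min(1)>150)&(abs(q[:,2]+.108)<.02)&(abs(q[:,0])<.07)&(abs(q[:,1])<.08); Q=P[g]; Q=Q[abs((Q-np.median(Q,0))@G[:,2])<.006]
    n=np.linalg.svd(Q-Q.mean(0))[2][2]; n*=np.sign(n[2]); print(c,"face normal",n,"yaw",np.degrees(np.arctan2(-n[1],-n[0])),"tilt",np.degrees(np.arccos(n[2])),"height",((Q-r.x)@G[:,2]).mean(),"xy mid",[(lambda z:(z.min()+z.max())/2)(((Q-r.x)@G)[:,i]) for i in(0,1)])
hM=np.array([.6541,-.029,0]); print("hinge",hM+Rm.apply([-.06,-.148,.04]))
for t in(-29,0,28.3): print("ball",t,hM+Rm.apply([-.06+.08*np.sin(np.radians(t)),-.148,.04+.08*np.cos(np.radians(t))]))
E
python3 fit.py | grep -v rect
```

```text
side bench z 0.0014797965674517854 plate z 0.019296784817506074
top bench z 0.0005071298131447133 plate z 0.018212960855748417
side knob px 239 [ 0.6233 -0.0115  0.2717] [ 0.6026 -0.0355  0.247 ] [0.6464 0.0065 0.2875]
 px centre [319.2929 217.2008] [311 209] [328 225]
side ball 66 [ 0.5211 -0.1346  0.1171] [ 0.5079 -0.1449  0.0888] [ 0.5341 -0.1193  0.1285]
 px [368.3939 235.197 ] [364 231] [373 240]
top knob px 274 [ 0.6231 -0.0198  0.2746] [ 0.6008 -0.0409  0.2595] [0.6491 0.0038 0.2891]
 px centre [318.0839 224.2226] [309 215] [326 233]
top ball 66 [ 0.5198 -0.139   0.1211] [ 0.5087 -0.1508  0.0853] [ 0.5366 -0.1267  0.1339]
 px [360.2576 266.1515] [356 261] [364 270]
knob (array([ 0.621 , -0.0199,  0.2592]), np.float64(0.00915972609016498))
ring (array([ 0.6675, -0.0411,  0.1983]), np.float64(0.0144621917698173))
ball (array([ 0.512 , -0.1306,  0.1316]), np.float64(0.004802573819651773))
axis [-0.5408  0.191   0.8192]
['side'] knob [ 0.6289 -0.0216  0.2631] 1.383922828683732
['top'] knob [ 0.6248 -0.0198  0.2611] 1.3848983034540525
['side', 'top'] knob [ 0.6256 -0.0204  0.2613] 1.5892028376843121
side model centroid 319.8905462708905 217.35834372661512 313.20312 mask 319.3574297188755 217.45381526104418 249
top model centroid 318.2323438589501 223.97250722183483 313.71875 mask 316.92452830188677 226.4245283018868 424
side face normal [-0.5368  0.1884  0.8224] yaw -19.339221727085654 tilt 34.67402916503709 height -0.10575868824618118 xy mid [np.float64(0.0031832277481964183), np.float64(0.008104410896647284)]
top face normal [-0.5263  0.1925  0.8282] yaw -20.091330913750596 tilt 34.085971610124965 height -0.10662609979142194 xy mid [np.float64(0.0039050572400538795), np.float64(0.008145723359047848)]
hinge [ 0.5482 -0.1486  0.04  ]
ball -29 [ 0.5117 -0.1357  0.11  ]
ball 0 [ 0.5482 -0.1486  0.12  ]
ball 28.3 [ 0.584  -0.1612  0.1104]
```

```bash
cat > plan.py <<'E'
from h import *
np.set_printoptions(precision=4,suppress=True)
Rm=R.from_euler('z',-19.45,degrees=True); G=(Rm*R.from_euler('y',-35,degrees=True)).as_matrix(); A=G[:,2]
KN=np.array([.6256,-.0204,.2613]); RT=R.from_matrix(np.c_[np.cross(G[:,1],-A),G[:,1],-A])
def rows(p0,r0,p1,r1,n):
    "n equal rows (dx in tool axes as they stand, then turn)"
    dr=(r0.inv()*r1).as_rotvec()/n; d=(p1-p0)/n; out=[]
    r=r0
    for i in range(n): out.append(np.r_[r.inv().apply(d),dr]); r=r*R.from_rotvec(dr)
    return np.array(out)
def st():
    s=env.observe(); return s,np.array(s["position"]),R.from_quat(s["orientation"])
E
python3 - <<'E'
from plan import *
s,p,r=st(); w=np.array([.42,.28,.40]); pre=KN+A*.10
print(pre); print(RT.as_quat())
print(rows(p,r,w,r,6)); print(rows(w,r,pre,RT,6))
E
```

```text
[ 0.5715 -0.0013  0.3432]
[ 0.1611  0.94   -0.0508  0.2964]
[[-0.0416 -0.031  -0.0328  0.      0.      0.    ]
 [-0.0416 -0.031  -0.0328  0.      0.      0.    ]
 [-0.0416 -0.031  -0.0328  0.      0.      0.    ]
 [-0.0416 -0.031  -0.0328  0.      0.      0.    ]
 [-0.0416 -0.031  -0.0328  0.      0.      0.    ]
 [-0.0416 -0.031  -0.0328  0.      0.      0.    ]]
[[-0.0436 -0.0305  0.0095 -0.0064 -0.1017 -0.0204]
 [-0.0418 -0.0315  0.0136 -0.0064 -0.1017 -0.0204]
 [-0.0396 -0.0324  0.0175 -0.0064 -0.1017 -0.0204]
 [-0.0369 -0.0333  0.0212 -0.0064 -0.1017 -0.0204]
 [-0.0339 -0.0342  0.0246 -0.0064 -0.1017 -0.0204]
 [-0.0305 -0.035   0.0277 -0.0064 -0.1017 -0.0204]]
```

Emit:
{"fn": "servo_tool", "kwargs": {"targets": [[[0.085,-0.042,-0.031,-0.033,0,0,0],[0.085,-0.042,-0.031,-0.033,0,0,0],[0.085,-0.042,-0.031,-0.033,0,0,0],[0.085,-0.042,-0.031,-0.033,0,0,0],[0.085,-0.042,-0.031,-0.033,0,0,0],[0.085,-0.042,-0.031,-0.033,0,0,0]]]}}

```text
time: 1.35
position: [0.4228, 0.2773, 0.4023]
orientation: [0.231, 0.973, 0.0, 0.0]
wrist_force: [1.0, 0.2, 0.2]
opening: 0.0851
finger_force: 0.0
```

Emit:
{"fn": "servo_tool", "kwargs": {"targets": [[[0.085,-0.044,-0.03,0.009,-0.006,-0.102,-0.02],[0.085,-0.042,-0.031,0.014,-0.006,-0.102,-0.02],[0.085,-0.04,-0.032,0.017,-0.006,-0.102,-0.02],[0.085,-0.037,-0.033,0.021,-0.006,-0.102,-0.02],[0.085,-0.034,-0.034,0.025,-0.006,-0.102,-0.02],[0.085,-0.03,-0.035,0.028,-0.006,-0.102,-0.02],[0.085,0,0,0,0,0,0],[0.085,0,0,0,0,0,0]]]}}

```text
time: 2.35
position: [0.575, -0.0004, 0.345]
orientation: [0.162, 0.94, -0.052, 0.297]
wrist_force: [-0.4, 1.4, 0.1]
opening: 0.0849
finger_force: 0.0
```

```bash
python3 - <<'E'
from plan import *
s,p,r=st(); print(s["time"],s["q"],p,s["wrist_force"])
print("to pre",rows(p,r,KN+A*.10,RT,1)); print("to grasp",rows(p,r,KN-A*.009,RT,1))
im,D=env.grab_frame("side"); im2,D2=env.grab_frame("top")
cv2.imwrite("pics/pre.png",np.hstack([cv2.resize(i[130:280,230:380],(400,400),interpolation=cv2.INTER_CUBIC) for i in(im,im2)]))
E
```

```text
2.35 [-0.6407 -0.2816  0.267   1.9218  0.5307  1.0585  0.7007] [ 0.575  -0.0004  0.345 ] [-0.3982  1.378   0.0746]
to pre [[ 0.0035 -0.002  -0.0002 -0.0024  0.0015 -0.0018]]
to grasp [[ 0.0037 -0.0017  0.1088 -0.0024  0.0015 -0.0018]]
```

View pics/pre.png

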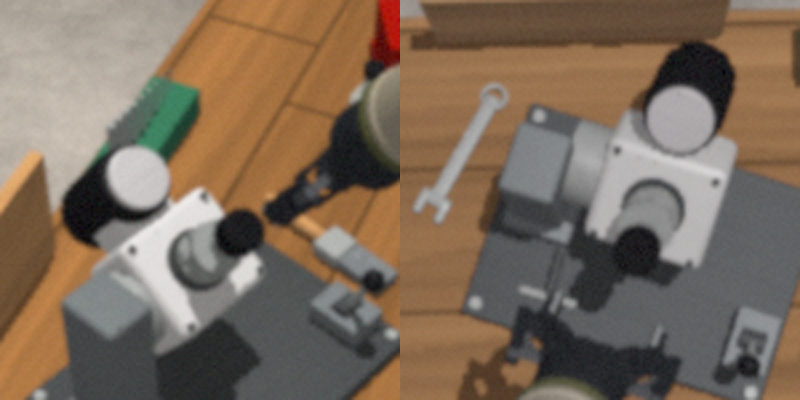

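The side crop shows the open fingers at (285,205), short of the knob at (240,232). In the top crop they are at (525,330) and (660,345), straddling the line to the knob at (635,250). I'm moving in along the axis.

Emit:
{"fn": "servo_tool", "kwargs": {"targets": [[[0.085,0.004,-0.002,0.03,-0.002,0.001,-0.002],[0.085,0,0,0.03,0,0,0],[0.085,0,0,0.03,0,0,0],[0.085,0,0,0.019,0,0,0],[0.085,0,0,0,0,0,0]]]}}

```text
time: 3.08
position: [0.6303, -0.0223, 0.252]
orientation: [0.161, 0.94, -0.052, 0.296]
wrist_force: [0.5, 0.9, 0.3]
opening: 0.0851
finger_force: 0.0
```

```bash
python3 - <<'E'
from plan import *
s,p,r=st(); print(s["time"],s["q"],p,s["wrist_force"])
print("to grasp",rows(p,r,KN-A*.009,RT,1))
im,D=env.grab_frame("side"); im2,D2=env.grab_frame("top")
cv2.imwrite("pics/gr.png",np.hstack([cv2.resize(i[160:260,260:360],(400,400),interpolation=cv2.INTER_CUBIC) for i in(im,im2)]))
E
```

```text
3.075 [-0.6168 -0.1113  0.374   1.9787  0.5109  0.8008  0.7254] [ 0.6303 -0.0223  0.252 ] [0.4691 0.8597 0.2779]
to grasp [[-0.0012  0.0002 -0.0015 -0.0024 -0.0008  0.002 ]]
```

View pics/gr.png

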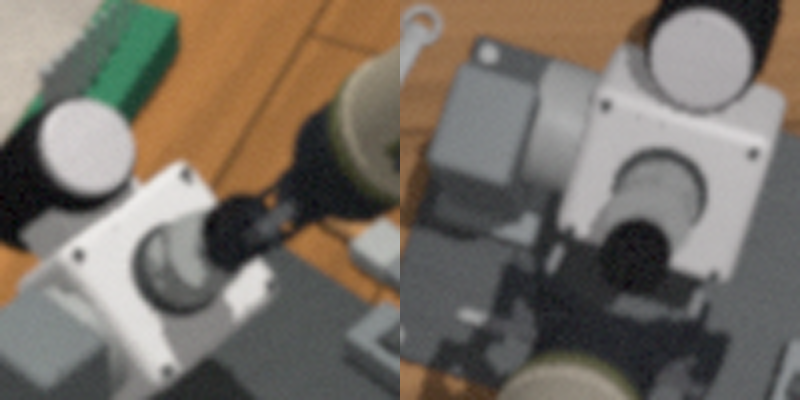

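The open fingers stand on both sides of the knob: top crop (560,255) and (700,300), knob at (637,255). I'll close gently.

Emit:
{"fn": "servo_tool", "kwargs": {"targets": [[[0.03,-0.001,0,-0.001,0,0,0],[0.03,0,0,0,0,0,0],[0.03,0,0,0,0,0,0],[0.03,0,0,0,0,0,0],[0.03,0,0,0,0,0,0],[0.03,0,0,0,0,0,0]]], "grip_force": 30}}

```text
time: 3.92
position: [0.6305, -0.023, 0.2544]
orientation: [0.161, 0.94, -0.052, 0.297]
wrist_force: [-0.5, 0.5, -0.1]
opening: 0.0297
finger_force: 0.0
```

```bash
cat > rd.py <<'E'
from plan import *
s,p,r=st(); f=np.array(s["wrist_force"]); t=np.array(s["torque"])
print("t",s["time"],"open",s["opening"],"ff",s["finger_force"],"q7",s["q"][6])
print("tcp in gear frame rel knob (mm)",(p-KN)@G*1e3,"F gear",f@G,"T gear",t@G,"tw",np.degrees((RT.inv()*r).as_rotvec()))
E
python3 rd.py
```

```text
t 3.925 open 0.029655934710407658 ff 0.0 q7 0.7275238476640864
tcp in gear frame rel knob (mm) [ 0.5848 -0.7697 -8.787 ] F gear [-0.5939  0.3038  0.3018] T gear [ 0.0151  0.5947 -0.0112] tw [ 0.071  -0.0427 -0.0276]
```

```bash
python3 - <<'E'
from plan import *
im,D=env.grab_frame("side"); im2,D2=env.grab_frame("top"); np.save("s1.npy",D); np.save("t1.npy",D2)
s,p,r=st()
out=[]
for c,i in(("side",im),("top",im2)):
    i=i.copy(); k=i[160:260,260:360]; k=cv2.resize(k,(400,400),interpolation=cv2.INTER_CUBIC)
    for P,col in((p,(0,0,255)),(KN,(0,255,0)),(KN-.108*A,(255,0,0)),(KN+.016*A,(0,255,255))):
        u=(proj(c,P)[0]-[260,160])*4+2; cv2.drawMarker(k,tuple(int(v) for v in u),col,cv2.MARKER_CROSS,10,1)
    out.append(k)
cv2.imwrite("pics/gr2.png",np.hstack(out))
E
```

```text
(no output)
```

View pics/gr2.png

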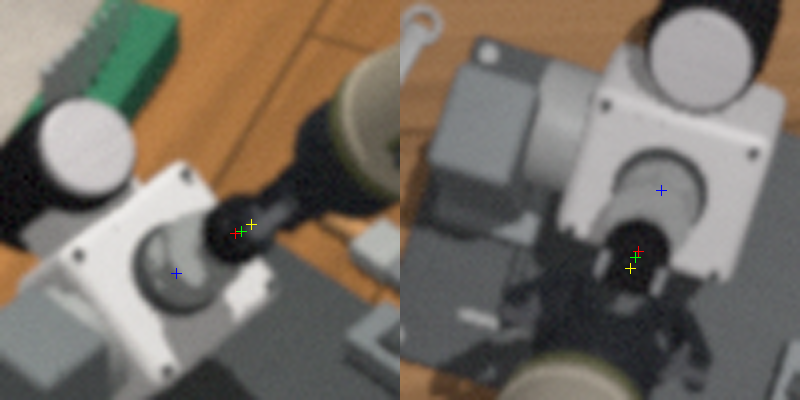

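In the top crop the pads are at (602,262) and (657,280), by the knob's upper end near the yellow cross at (630,268). They closed without touching, so I'll check the depth cloud in the gear frame.

```bash
python3 - <<'E' | grep -v -e rect -e ball -e px -e bench
from m import *
from plan import *
s,p,r=st(); print("tcp gear",(p-KN)@G*1e3)
for c,f in(("side","s1.npy"),("top","t1.npy")):
    D=np.load(f); P0,_=C[c]; P,_=cloud(c,cv2.imread(f"pics/{c}0.png"),D)
    q=(P-KN)@G*1e3; ch=(np.linalg.norm(P-P0,axis=1)>.006)&(np.linalg.norm(q,axis=1)<90)
    Q=q[ch]; print(c,len(Q))
    for lo in range(-40,90,10):
        w=Q[(Q[:,2]>=lo)&(Q[:,2]<lo+10)]
        if len(w)>2: print(lo,len(w),"x",np.percentile(w[:,0],[2,50,98]),"y",np.percentile(w[:,1],[2,50,98]))
E
```

```text
knob (array([ 0.621 , -0.0199,  0.2592]), np.float64(0.00915972609016498))
ring (array([ 0.6675, -0.0411,  0.1983]), np.float64(0.0144621917698173))
tcp gear [ 0.5618 -0.7159 -8.799 ]
side 111
-10 6 x [-7.1638 12.4922 19.4477] y [11.5716 19.4889 23.5857]
0 5 x [-19.7049 -16.1386  20.8703] y [-4.0255  7.8903 16.1065]
10 9 x [-12.456   12.5015  15.8503] y [-10.0224   3.5067  18.6719]
20 4 x [-6.2146  6.5949 21.9242] y [ 8.7866 15.8031 21.2696]
30 8 x [-1.8099  3.1644  8.1927] y [25.6408 27.9831 28.9826]
60 6 x [-6.2857 12.4482 14.4002] y [15.5695 26.3216 43.4151]
70 7 x [-6.7398  7.6583 12.9568] y [22.2965 39.4283 47.9884]
80 10 x [-10.1309   7.6702  12.5391] y [16.4503 24.9057 28.2541]
top 292
-10 4 x [17.6591 19.3258 24.1439] y [-9.9753 -2.238   6.3581]
0 6 x [-9.4577 19.9717 22.3669] y [-16.5717  -1.413    5.5439]
10 15 x [-11.2719   3.7093  21.5215] y [-18.3703   1.9785  18.5673]
20 19 x [-4.6293  6.9387 16.4931] y [-26.1205   2.4198  23.0718]
30 22 x [-3.7072  7.0078 12.2719] y [-28.3752  -1.6975  25.8976]
40 19 x [ 0.8308  8.1949 12.5262] y [-27.7449  13.8486  26.194 ]
50 15 x [ 3.8953  9.5735 11.1526] y [-28.6128  13.7771  18.6945]
60 33 x [ 1.0113  9.8515 13.3059] y [-40.925   17.4697  38.2931]
70 103 x [-11.2788   2.9453  12.6507] y [-45.5122 -17.4064  42.0635]
80 9 x [-0.5806  9.6314 15.1464] y [-28.3369  12.7492  37.9343]
```

```bash
python3 - <<'E' | grep -v -e rect -e ball -e px -e bench
from m import *
from plan import *
np.set_printoptions(linewidth=200,suppress=True)
D=np.load("t1.npy"); P0,_=C["top"]; P,_=cloud("top",cv2.imread("pics/top0.png"),D)
q=((P-KN)@G*1e3).reshape(480,640,3).round(); q0=((P0-KN)@G*1e3).reshape(480,640,3).round()
print("z now"); 
for v in range(214,242,2): print(v,[tuple(int(a) if a==a else -999 for a in q[v,u]) for u in range(306,332,3)])
print("before")
for v in range(214,236,4): print(v,[tuple(int(a) if a==a else -999 for a in q0[v,u]) for u in range(306,332,3)])
E
python3 rd.py
```

```text
knob (array([ 0.621 , -0.0199,  0.2592]), np.float64(0.00915972609016498))
ring (array([ 0.6675, -0.0411,  0.1983]), np.float64(0.0144621917698173))
z now
214 [(-36, 45, -101), (-35, 37, -105), (-3, 26, -48), (-1, 18, -50), (4, 10, -47), (10, 2, -39), (9, -5, -48), (11, -13, -49), (14, -20, -48)]
216 [(-45, 44, -107), (-44, 36, -111), (-11, 25, -54), (17, 14, -3), (20, 7, -4), (22, -1, -5), (5, -7, -43), (5, -14, -50), (6, -22, -53)]
218 [(-50, 42, -106), (-46, 34, -104), (10, 20, -1), (20, 12, 12), (21, 5, 10), (22, -2, 5), (20, -10, -3), (0, -16, -48), (4, -24, -45)]
220 [(-56, 40, -105), (-54, 32, -107), (11, 18, 11), (16, 10, 15), (20, 3, 18), (20, -4, 12), (19, -11, 5), (-5, -18, -47), (-3, -25, -47)]
222 [(-119, 46, -212), (-119, 37, -218), (8, 16, 16), (11, 9, 17), (15, 1, 18), (15, -6, 14), (17, -13, 12), (9, -20, -8), (-38, -26, -104)]
224 [(-126, 44, -213), (7, 21, 29), (9, 14, 29), (5, 7, 15), (7, 0, 14), (12, -8, 19), (14, -15, 17), (6, -22, -3), (-44, -28, -105)]
226 [(7, 26, 44), (11, 19, 48), (-5, 13, 12), (-1, 6, 15), (4, -2, 18), (5, -9, 16), (9, -16, 19), (-55, -21,
[... 1451 characters left out ...]
-10), (-37, -26, -103)]
226 [(-131, 42, -210), (-8, 21, 13), (-4, 13, 13), (-1, 6, 14), (2, -2, 15), (6, -9, 18), (7, -16, 15), (-55, -21, -109), (-50, -29, -105)]
230 [(-140, 38, -201), (-135, 29, -199), (-14, 10, 16), (-14, 3, 11), (-9, -5, 16), (-6, -12, 17), (-2, -19, 18), (-119, -23, -205), (-118, -32, -209)]
234 [(-149, 34, -194), (-144, 25, -191), (-144, 17, -196), (-144, 8, -203), (-139, -1, -199), (-140, -9, -208), (-134, -18, -203), (-131, -27, -202), (-132, -36, -210)]
t 4.025 open 0.029618663552976498 ff 0.0 q7 0.7275691148120054
tcp in gear frame rel knob (mm) [ 0.5618 -0.7159 -8.799 ] F gear [-1.3911  0.4871  0.1245] T gear [-0.0036  0.6215  0.0145] tw [ 0.0691 -0.0418 -0.0346]
```

The depth cloud shows the fingertips about 25 mm above the knob's centre, just over its cap, and the knob hasn't moved. The hand has to go roughly 35 mm deeper. I'll open, check the tips in depth, then go on.

Emit:
{"fn": "servo_tool", "kwargs": {"targets": [[[0.085,0,0,0,0,0,0],[0.085,0,0,0,0,0,0],[0.085,0,0,0,0,0,0],[0.085,0,0,0,0,0,0],[0.085,0,0,0,0,0,0]]]}}

```text
time: 4.65
position: [0.6306, -0.0229, 0.2545]
orientation: [0.161, 0.94, -0.051, 0.297]
wrist_force: [-0.0, 0.3, -0.3]
opening: 0.085
finger_force: 0.0
```

```bash
cat > fing.py <<'E'
from m import *
from plan import *
def show(tag):
    for c in("side","top"):
        im,D=env.grab_frame(c); cv2.imwrite(f"pics/{c}_{tag}.png",im); P0,_=C[c]; P,_=cloud(c,im,D)
        q=(P-KN)@G*1e3; ch=(np.linalg.norm(P-P0,axis=1)>.012)&(abs(q[:,0])<30)&(abs(q[:,1])<75)&(q[:,2]<120)&(q[:,2]>-60)
        Q=q[ch]; print("FG",c,len(Q))
        for lo in range(-60,120,8):
            w=Q[(Q[:,2]>=lo)&(Q[:,2]<lo+8)]
            for s in(1,-1):
                v=w[w[:,1]*s>0]
                if len(v)>1: print("FG",lo,len(v),"x",np.percentile(v[:,0],[5,50,95]).round(),"y",np.percentile(v[:,1],[5,50,95]).round())
import sys
show(sys.argv[1])
E
python3 fing.py open1 | grep FG; python3 rd.py
```

```text
FG side 166
FG 36 2 x [-6.  2. 11.] y [48. 49. 50.]
FG 44 7 x [-3.  1.  8.] y [53. 55. 56.]
FG 76 7 x [-2. 12. 14.] y [49. 69. 72.]
FG 84 41 x [-8.  3. 13.] y [49. 70. 74.]
FG 92 21 x [-9. 11. 18.] y [29. 39. 71.]
FG 100 30 x [-13.   2.  17.] y [31. 43. 71.]
FG 108 35 x [-13.   2.  17.] y [23. 65. 71.]
FG 116 21 x [-17.  11.  19.] y [18. 27. 71.]
FG top 462
FG 36 5 x [ 4.  7. 12.] y [41. 44. 51.]
FG 36 5 x [ 3.  9. 11.] y [-56. -49. -44.]
FG 44 10 x [-1.  7. 11.] y [41. 45. 54.]
FG 44 12 x [ 5.  8. 11.] y [-57. -51. -45.]
FG 52 10 x [ 3.  7. 11.] y [41. 48. 53.]
FG 52 4 x [7. 9. 9.] y [-52. -49. -45.]
FG 60 4 x [ 9. 10. 12.] y [42. 46. 53.]
FG 60 10 x [ 7.  9. 12.] y [-56. -49. -45.]
FG 68 6 x [ 5. 10. 11.] y [43. 47. 58.]
FG 68 4 x [ 8.  9. 10.] y [-53. -48. -44.]
FG 76 24 x [-12.  11.  13.] y [43. 52. 64.]
FG 76 29 x [-9.  7. 12.] y [-73. -53. -43.]
FG 84 55 x [-9.  3. 13.] y [42. 50. 68.]
FG 84 48 x [-9.  3. 13.] y [-73. -54. -46.]
FG 92 40 x [-4. 10. 16.] y [ 6. 39. 69.]
FG 92 45 x [-9.  8. 16.] y [-73. -44. -10.]
FG 100 34 x [ 3. 12. 17.] y [ 7. 35. 67.]
FG 100 39 x [-0. 12. 18.] y [-71. -39.  -6.]
FG 108 26 x [ 9. 13. 18.] y [14. 27. 68.]
FG 108 20 x [ 8. 15. 19.] y [-71. -32. -20.]
FG 116 14 x [ 3. 11. 18.] y [11. 38. 67.]
FG 116 15 x [ 5. 14. 18.] y [-68. -30. -17.]
t 4.75 open 0.08539042303115879 ff 0.0 q7 0.7275362449132637
tcp in gear frame rel knob (mm) [ 0.6234 -0.7061 -8.7692] F gear [ 0.0846 -0.0917  0.2268] T gear [-0.0184  0.6213 -0.0183] tw [ 0.0659 -0.0466 -0.0295]
```

Every hand feature sits about 42 mm back along the tool axis from where the stated TCP puts it, while the sideways alignment is good (±1.5 mm). I'll go 42 mm deeper.

Emit:
{"fn": "servo_tool", "kwargs": {"targets": [[[0.085,0,0,0.014,0,0,0],[0.085,0,0,0.014,0,0,0],[0.085,0,0,0.014,0,0,0],[0.085,0,0,0,0,0,0]]]}}

```text
time: 5.25
position: [0.6531, -0.0316, 0.2183]
orientation: [0.161, 0.94, -0.052, 0.296]
wrist_force: [-0.0, 0.8, 0.6]
opening: 0.0852
finger_force: 0.0
```

Emit:
{"fn": "servo_tool", "kwargs": {"targets": [[[0.04,0,0,0,0,0,0],[0.03,0,0,0,0,0,0],[0.03,0,0,0,0,0,0],[0.03,0,0,0,0,0,0],[0.03,0,0,0,0,0,0]]], "grip_force": 30}}

```text
time: 5.88
position: [0.6538, -0.0296, 0.2207]
orientation: [0.16, 0.94, -0.051, 0.297]
wrist_force: [1.9, 5.4, 0.7]
opening: 0.043
finger_force: 33.3
```

```bash
python3 rd.py; python3 fing.py grip2 | grep FG | head -30
```

```text
t 5.875 open 0.04304656917568563 ff 33.30153465270996 q7 0.746608888137656
tcp in gear frame rel knob (mm) [  1.0177   0.6725 -50.2249] F gear [0.4166 5.7479 0.5985] T gear [ 0.7087  0.6469 -0.0037] tw [-0.0563 -0.1063 -0.0705]
FG side 318
FG -12 3 x [2. 4. 5.] y [33. 34. 37.]
FG -4 3 x [-2.  0.  7.] y [35. 38. 38.]
FG 20 4 x [-0. 11. 14.] y [28. 41. 50.]
FG 28 8 x [-4.  4. 12.] y [40. 53. 55.]
FG 36 13 x [-9. 11. 16.] y [28. 31. 57.]
FG 44 27 x [-10.  -4.  16.] y [22. 29. 59.]
FG 52 22 x [-12.   6.  16.] y [26. 30. 62.]
FG 60 17 x [-13.  10.  18.] y [22. 26. 63.]
FG 68 28 x [-14.  -1.  19.] y [20. 49. 66.]
FG 76 59 x [-11.   5.  18.] y [20. 59. 68.]
FG 84 40 x [-7.  2. 11.] y [37. 46. 64.]
FG 92 24 x [-6.  2. 11.] y [34. 38. 44.]
FG 100 12 x [-6.  5. 12.] y [35. 38. 39.]
FG 108 31 x [-27.   2.  26.] y [21. 35. 40.]
FG 116 26 x [-22.   7.  27.] y [26. 35. 39.]
FG top 648
FG -60 2 x [13. 21. 28.] y [-14. -12. -10.]
FG -20 4 x [ 7. 10. 14.] y [16. 22. 31.]
FG -20 2 x [ 7. 13. 19.] y [-21. -12.  -3.]
FG -12 4 x [ 7.  9. 11.] y [22. 25. 29.]
FG -12 8 x [ 6.  9. 12.] y [-34. -28. -24.]
FG -4 8 x [ 5.  8. 10.] y [24. 30. 33.]
FG -4 6 x [ 4.  8. 10.] y [-33. -29. -27.]
FG 4 6 x [ 7. 10. 12.] y [24. 29. 34.]
FG 4 6 x [ 6.  7. 12.] y [-34. -30. -25.]
FG 12 7 x [ 6.  9. 11.] y [22. 25. 36.]
FG 12 8 x [ 9. 10. 11.] y [-34. -25. -22.]
FG 20 13 x [ 4. 10. 13.] y [26. 34. 49.]
FG 20 6 x [4. 6. 8.] y [-41. -37. -34.]
```

Gripped: opening 43 mm, pad force 33 N. I'll relieve the side load and ease down to tooth contact.

Emit:
{"fn": "servo_tool", "kwargs": {"targets": [[[0.03,0,0.0015,0.003,0,0,0],[0.03,0,0,0.003,0,0,0],[0.03,0,0,0.002,0,0,0],[0.03,0,0,0,0,0,0]]]}}

```text
time: 6.48
position: [0.6583, -0.0311, 0.2137]
orientation: [0.161, 0.94, -0.051, 0.297]
wrist_force: [-1.0, 1.6, 3.7]
opening: 0.0434
finger_force: 33.9
```

```bash
python3 rd.py
```

```text
t 6.475 open 0.043444492159039186 ff 33.86140823364258 q7 0.7483478912380876
tcp in gear frame rel knob (mm) [  0.9217   0.7772 -58.7474] F gear [0.9236 1.152  3.9174] T gear [0.0945 0.4892 0.0362] tw [ 0.0593 -0.0643 -0.0207]
```

Emit:
{"fn": "servo_tool", "kwargs": {"targets": [[[0.03,0,0,0.002,0,0,0],[0.03,0,0,0.002,0,0,0],[0.03,0,0,0.002,0,0,0],[0.03,0,0,0,0,0,0],[0.03,0,0,0,0,0,0]]]}}

```text
time: 7.1
position: [0.6614, -0.032, 0.2094]
orientation: [0.161, 0.94, -0.051, 0.297]
wrist_force: [-9.2, 2.8, 10.8]
opening: 0.0435
finger_force: 34.9
```

```bash
python3 rd.py
```

```text
t 7.1 open 0.043496215504939664 ff 34.865795373916626 q7 0.7519569760596827
tcp in gear frame rel knob (mm) [  1.0613   1.0152 -64.1446] F gear [-1.7145 -0.4474 14.3457] T gear [0.0875 1.1273 0.0572] tw [ 0.0255 -0.0698 -0.0075]
```

Contact: axial push is 14 N at about 13.5 mm down. Now I'll rock it in small steps.

Emit:
{"fn": "servo_tool", "kwargs": {"targets": [[[0.03,0,0,0,0,0,0.05],[0.03,0,0,0,0,0,0.05],[0.03,0,0,0,0,0,0]]]}}

```text
time: 7.48
position: [0.6615, -0.032, 0.2094]
orientation: [0.208, 0.931, -0.036, 0.299]
wrist_force: [-10.8, 3.1, 10.0]
opening: 0.0432
finger_force: 34.7
```

```bash
python3 rd.py
```

```text
t 7.475 open 0.043163652628398184 ff 34.65956926345825 q7 0.6511465214315638
tcp in gear frame rel knob (mm) [  1.1024   0.9869 -64.1311] F gear [-3.44   -0.6399 14.6255] T gear [ 0.1238  1.0587 -0.0423] tw [ 0.0205 -0.0745  5.7728]
```

Emit:
{"fn": "servo_tool", "kwargs": {"targets": [[[0.03,0,0,0,0,0,0.05],[0.03,0,0,0,0,0,0.05],[0.03,0,0,0,0,0,0]]]}}

```text
time: 7.85
position: [0.6615, -0.032, 0.2094]
orientation: [0.254, 0.919, -0.021, 0.301]
wrist_force: [-9.7, 3.4, 9.8]
opening: 0.0434
finger_force: 34.7
```

Emit:
{"fn": "servo_tool", "kwargs": {"targets": [[[0.03,0,0,0,0,0,0.05],[0.03,0,0,0,0,0,0.05],[0.03,0,0,0,0,0,0]]]}}

```text
time: 8.22
position: [0.6615, -0.032, 0.2093]
orientation: [0.3, 0.905, -0.006, 0.301]
wrist_force: [-9.7, 2.9, 9.2]
opening: 0.0432
finger_force: 34.6
```

Emit:
{"fn": "servo_tool", "kwargs": {"targets": [[[0.03,0,0,0,0,0,0.05],[0.03,0,0,0,0,0,0.05],[0.03,0,0,0,0,0,0]]]}}

```text
time: 8.6
position: [0.6615, -0.032, 0.2094]
orientation: [0.345, 0.889, 0.009, 0.301]
wrist_force: [-10.0, 3.6, 10.1]
opening: 0.0433
finger_force: 34.6
```

```bash
python3 rd.py
```

```text
t 8.6 open 0.043339491510862506 ff 34.63307082653046 q7 0.3510946748748058
tcp in gear frame rel knob (mm) [  1.0855   1.0168 -64.1552] F gear [-2.9191  0.0399 14.3809] T gear [ 0.0719  1.0459 -0.0249] tw [ 0.0089 -0.0765 22.9614]
```

Emit:
{"fn": "servo_tool", "kwargs": {"targets": [[[0.03,0,0,0,0,0,-0.1],[0.03,0,0,0,0,0,-0.1],[0.03,0,0,0,0,0,-0.1],[0.03,0,0,0,0,0,-0.1],[0.03,0,0,0,0,0,0]]]}}

```text
time: 9.22
position: [0.6614, -0.032, 0.2093]
orientation: [0.16, 0.94, -0.051, 0.297]
wrist_force: [-10.0, 3.3, 9.9]
opening: 0.0435
finger_force: 34.7
```

Emit:
{"fn": "servo_tool", "kwargs": {"targets": [[[0.03,0,0,0,0,0,-0.05],[0.03,0,0,0,0,0,-0.05],[0.03,0,0,0,0,0,0]]]}}

```text
time: 9.6
position: [0.6615, -0.032, 0.2094]
orientation: [0.114, 0.947, -0.066, 0.294]
wrist_force: [-9.4, 2.7, 10.3]
opening: 0.0432
finger_force: 34.7
```

Emit:
{"fn": "servo_tool", "kwargs": {"targets": [[[0.03,0,0,0,0,0,-0.05],[0.03,0,0,0,0,0,-0.05],[0.03,0,0,0,0,0,0]]]}}

```text
time: 9.98
position: [0.6615, -0.032, 0.2093]
orientation: [0.066, 0.951, -0.081, 0.29]
wrist_force: [-9.0, 2.1, 10.5]
opening: 0.0431
finger_force: 34.5
```

Emit:
{"fn": "servo_tool", "kwargs": {"targets": [[[0.03,0,0,0,0,0,-0.05],[0.03,0,0,0,0,0,-0.05],[0.03,0,0,0,0,0,0]]]}}

```text
time: 10.35
position: [0.6615, -0.032, 0.2093]
orientation: [0.018, 0.953, -0.095, 0.286]
wrist_force: [-8.7, 3.5, 10.7]
opening: 0.043
finger_force: 34.5
```

Emit:
{"fn": "servo_tool", "kwargs": {"targets": [[[0.03,0,0,0,0,0,-0.05],[0.03,0,0,0,0,0,-0.05],[0.03,0,0,0,0,0,0]]]}}

```text
time: 10.72
position: [0.6614, -0.032, 0.2093]
orientation: [-0.029, 0.953, -0.109, 0.281]
wrist_force: [-7.9, 3.5, 9.5]
opening: 0.0432
finger_force: 34.6
```

```bash
python3 rd.py
```

```text
t 10.725 open 0.04322219461324677 ff 34.55521523952484 q7 1.1520095737711677
tcp in gear frame rel knob (mm) [  1.0205   1.0144 -64.1963] F gear [-1.5851  0.6771 12.7291] T gear [ 0.2165  1.0688 -0.5692] tw [  0.0228  -0.0563 -22.8907]
```

A resisting torque of 0.57 N·m has appeared, still under the brake's 0.7. I'll back off the turn slightly to relieve it.

Emit:
{"fn": "servo_tool", "kwargs": {"targets": [[[0.03,0,0,0,0,0,0.03],[0.03,0,0,0,0,0,0]]]}}

```text
time: 10.98
position: [0.6615, -0.032, 0.2093]
orientation: [-0.014, 0.953, -0.105, 0.282]
wrist_force: [-8.7, 2.6, 8.8]
opening: 0.0437
finger_force: 34.6
```

```bash
python3 rd.py; python3 fing.py m1 | grep "FG top" ; python3 - <<'E'
import cv2,numpy as np
a=[cv2.resize(cv2.imread(f"pics/{c}_m1.png")[160:260,260:360],(400,400),interpolation=cv2.INTER_CUBIC) for c in("side","top")]
cv2.imwrite("pics/m1.png",np.hstack(a))
E
```

```text
t 10.975 open 0.043665310048455495 ff 34.5730322599411 q7 1.1213848897533578
tcp in gear frame rel knob (mm) [  1.0525   0.9732 -64.2084] F gear [-2.351  -0.426  12.3759] T gear [ 0.1614  1.1264 -0.1159] tw [  0.0375  -0.0628 -21.1653]
FG top 703
```

View pics/m1.png

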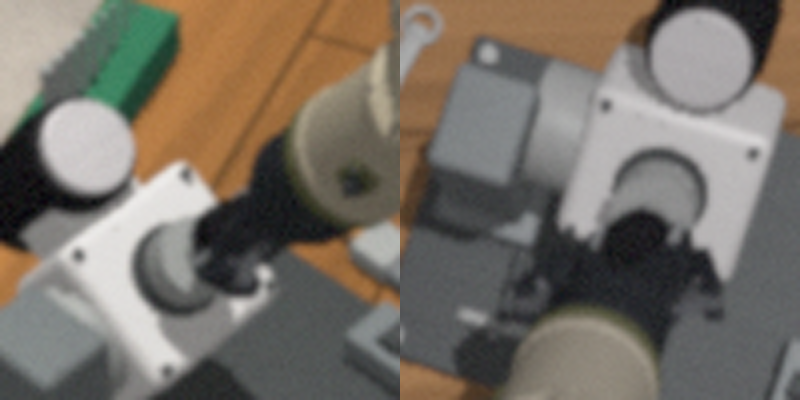

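The crops show the hand on the knob, clear of the motor and column (top crop knob at (637,235)). I'll test for mesh with a small extra push.

Emit:
{"fn": "servo_tool", "kwargs": {"targets": [[[0.03,0,0,0.001,0,0,0],[0.03,0,0,0,0,0,0]]]}}

```text
time: 11.32
position: [0.6617, -0.032, 0.2092]
orientation: [-0.014, 0.953, -0.105, 0.282]
wrist_force: [-22.6, 3.9, 20.3]
opening: 0.0432
finger_force: 36.3
```

```bash
python3 rd.py
```

```text
t 11.325 open 0.04315535572306395 ff 36.33050322532654 q7 1.1224583788865485
tcp in gear frame rel knob (mm) [  1.1703   1.0543 -64.4529] F gear [-6.9088 -3.8812 29.5938] T gear [-0.489   1.995  -0.0317] tw [  0.0266  -0.0492 -21.1665]
```

The force jumps from 12 to 30 N over 0.25 mm, so there is a hard stop on the axis. I'll measure how far the knob has actually gone by comparing image and depth with the start.

```bash
cat > dz.py <<'E'
from m import *
from plan import *
from scipy.optimize import minimize_scalar
def edge(im,c,label):
    # walk along stem axis on the camera-facing side: brightness profile to find knob/stem boundary
    g=cv2.cvtColor(im,cv2.COLOR_BGR2GRAY).astype(np.float32)
    for y in(-.012,-.006,0,.006,.012):
        x=np.sqrt(.0227**2-y*y)
        s=np.arange(-.07,.02,.0005); X=KN+(np.c_[0*s+x,0*s+y,s])@G.T; uv=proj(c,X).astype(np.float32)
        v=cv2.remap(g,uv[:,:1],uv[:,1:],cv2.INTER_LINEAR)[:,0]; v=cv2.GaussianBlur(v[:,None],(1,9),0)[:,0]
        d=np.gradient(v); k=d[:].argmin(); h=(v[:60].max()+v.min())/2
        print("EG",label,c,"y",y*1e3,"steepest dark step at",s[k]*1e3,"profile",v[::15].round().astype(int))
for c in("side","top"):
    edge(cv2.imread(f"pics/{c}0.png"),c,"start")
    im,D=env.grab_frame(c); cv2.imwrite(f"pics/{c}_now.png",im); edge(im,c,"now")
    P,_=cloud(c,im,D); q=(P-KN)@G*1e3; q0=(C[c][0]-KN)@G*1e3
    for l,z in(("start",q0),("now",q)):
        w=z[(abs(z[:,1])<13)&(abs(z[:,0]-4)<13)&(abs(z[:,2]-8)<17)]; print("EG cap",c,l,len(w),np.percentile(w[:,2],[25,50,75]))
E
python3 dz.py | grep EG
```

```text
EG start side y -12.0 steepest dark step at -53.49999999999999 profile [152 137 105  68  52  48  47  38  38  38  56  78 102]
EG start side y -6.0 steepest dark step at -9.999999999999954 profile [156 155 155 138 117 100  94  86  64  56  57  74  90]
EG start side y 0.0 steepest dark step at 0.500000000000056 profile [153 156 156 155 149 130 114 110 101  83  61  62  71]
EG start side y 6.0 steepest dark step at -20.499999999999964 profile [143 154 157 156 155 150 129 102  83  74  68  52  50]
EG start side y 12.0 steepest dark step at -13.499999999999957 profile [140 148 153 156 156 153 144 117  74  37  33  39  38]
EG now side y -12.0 steepest dark step at -66.5 profile [106  72  45  46  47  52  48  40  53  69  72  76  64]
EG now side y -6.0 steepest dark step at -53.99999999999999 profile [157 146 122 103  95  89  90  91  69  68  92  99 101]
EG now side y 0.0 steepest dark step at -3.999999999999948 profile [162 160 154 140 119 108 103 100 103  88  71  90 102]
EG now side y 6.0 steepest dark step at -32.99999999999997 profile [160 161 162 155 138 108  85  78  71  75  74  57  63]
EG now
[... 822 characters left out ...]
 26]
EG now top y -12.0 steepest dark step at -24.999999999999968 profile [142 140 140 141 137 119  81  42  29  24  28  27  32]
EG now top y -6.0 steepest dark step at -23.499999999999964 profile [142 142 143 141 136 115  72  34  17  26  30  30  29]
EG now top y 0.0 steepest dark step at -23.499999999999964 profile [143 142 141 140 136 116  74  28  25  29  30  31  28]
EG now top y 6.0 steepest dark step at -27.499999999999968 profile [143 142 142 140 134 113  72  36  26  28  25  25  25]
EG now top y 12.0 steepest dark step at -23.999999999999964 profile [141 143 142 141 137 122  89  52  33  31  25  30  29]
EG cap top start 91 [14.4429 16.0421 17.9717]
EG cap top now 78 [0.268  1.9227 3.3749]
```

The knob is about 14.5–15 mm down, not yet 17, and it binds. It is probably just inside the mesh window with the flanks rubbing. I'll unload it a little and look for the free play in angle.

Emit:
{"fn": "servo_tool", "kwargs": {"targets": [[[0.03,0,0,-0.001,0,0,0],[0.03,0,0,0,0,0,0.03],[0.03,0,0,0,0,0,0]]]}}

```text
time: 11.8
position: [0.6615, -0.0321, 0.2093]
orientation: [0.0, 0.954, -0.101, 0.284]
wrist_force: [-8.9, 3.1, 9.3]
opening: 0.0434
finger_force: 34.4
```

```bash
python3 rd.py
```

```text
t 11.8 open 0.04341014023331825 ff 34.44820582866669 q7 1.0914298408938412
tcp in gear frame rel knob (mm) [  1.0629   0.9509 -64.2064] F gear [-2.4309 -0.0816 13.0076] T gear [ 0.1396  1.0101 -0.0247] tw [  0.0382  -0.0643 -19.4497]
```

Emit:
{"fn": "servo_tool", "kwargs": {"targets": [[[0.03,0,0,-0.002,0,0,0],[0.03,0,0,0,0,0,0],[0.03,0,0,0,0,0,0]]]}}

```text
time: 12.18
position: [0.6605, -0.0318, 0.2105]
orientation: [-0.0, 0.954, -0.101, 0.284]
wrist_force: [2.1, 1.8, 1.9]
opening: 0.0434
finger_force: 33.4
```

```bash
python3 rd.py
```

```text
t 12.175 open 0.04337837876992511 ff 33.37680459022522 q7 1.0906659623184076
tcp in gear frame rel knob (mm) [  0.9302   0.9128 -62.7225] F gear [2.2269 2.4343 0.7269] T gear [0.7777 0.1315 0.0272] tw [  0.0571  -0.0646 -19.5091]
```

After unloading 2 mm the upward push is gone, so the ring has snapped in. I'll press down again here and compare force with depth.

Emit:
{"fn": "servo_tool", "kwargs": {"targets": [[[0.03,0,0,0.001,0,0,0],[0.03,0,0,0,0,0,0]]]}}

```text
time: 12.42
position: [0.6611, -0.032, 0.2095]
orientation: [-0.0, 0.954, -0.101, 0.284]
wrist_force: [5.2, 1.3, -0.3]
opening: 0.0433
finger_force: 33.3
```

```bash
python3 rd.py
```

```text
t 12.425 open 0.04329851457631919 ff 33.27442824840546 q7 1.0912859892787137
tcp in gear frame rel knob (mm) [  0.8834   0.8421 -63.8441] F gear [ 3.5441  2.9523 -2.8195] T gear [ 0.9246 -0.0873 -0.0154] tw [  0.0669  -0.0588 -19.5146]
```

Emit:
{"fn": "servo_tool", "kwargs": {"targets": [[[0.03,0,0,0.001,0,0,0],[0.03,0,0,0,0,0,0]]]}}

```text
time: 12.68
position: [0.6614, -0.032, 0.2093]
orientation: [-0.0, 0.954, -0.101, 0.284]
wrist_force: [-5.6, 2.8, 10.1]
opening: 0.0434
finger_force: 34.7
```

```bash
python3 rd.py
```

```text
t 12.675 open 0.043430938342562404 ff 34.701345562934875 q7 1.0919404452012123
tcp in gear frame rel knob (mm) [  0.9734   0.9691 -64.2026] F gear [ 0.6797  0.7244 11.8336] T gear [0.4272 0.6299 0.0153] tw [  0.0538  -0.051  -19.5026]
```

It slides freely and then meets a hard stop at the same depth, with no turning torque. That fits the knob being home: it started about 2 mm down, and 2 + 14.5–15 mm is about 17. I'll release, withdraw and verify by camera.

Emit:
{"fn": "servo_tool", "kwargs": {"targets": [[[0.085,0,0,0,0,0,0],[0.085,0,0,0,0,0,0],[0.085,0,0,0,0,0,0],[0.085,0,0,0,0,0,0]]]}}

```text
time: 13.18
position: [0.6612, -0.0325, 0.2084]
orientation: [-0.0, 0.954, -0.101, 0.283]
wrist_force: [0.5, -0.1, -0.5]
opening: 0.0851
finger_force: 0.0
```

Emit:
{"fn": "servo_tool", "kwargs": {"targets": [[[0.085,0,0,-0.03,0,0,0],[0.085,0,0,-0.04,0,0,0],[0.085,0,0,-0.05,0,0,0],[0.085,0,0,-0.05,0,0,0],[0.085,0,0,0,0,0,0]]]}}

```text
time: 13.8
position: [0.5695, 0.0017, 0.352]
orientation: [-0.001, 0.953, -0.099, 0.287]
wrist_force: [0.3, -0.2, 0.0]
opening: 0.0852
finger_force: 0.0
```

```bash
python3 rd.py; python3 dz.py | grep -e "EG cap" -e "EG now top"; cat > fit2.py <<'E'
from m import *
from plan import *
def sdf(p,c):
    q=(p-c)@G; r=np.hypot(q[:,0],q[:,1])-.0227; h=abs(q[:,2])-.016
    return np.minimum(np.maximum(r,h),0)+np.hypot(np.maximum(r,0),np.maximum(h,0))
for c in("side","top"):
    im,D=env.grab_frame(c); cv2.imwrite(f"pics/{c}_f.png",im); P,B=cloud(c,im,D)
    for l,c0,(P,B) in(("start",KN,C[c]),("now",KN-.015*A,(P,B))):
        q=(P-c0)@G*1e3; g=(np.hypot(q[:,0],q[:,1])<30)&(abs(q[:,2])<24)&(B.max(1)<70); r=least_squares(lambda x:sdf(P[g],x),c0,loss="soft_l1",f_scale=.002)
        f=(P-KN)@G*1e3; w=f[(B.min(1)>150)&(abs(f[:,2]+107)<7)&(abs(f[:,0])<60)&(abs(f[:,1])<65)]
        print("FT",c,l,g.sum(),((r.x-KN)@G*1e3),"face z",np.median(w[:,2]))
E
python3 fit2.py | grep FT
```

```text
t 13.8 open 0.08520011314469399 ff 0.0 q7 1.0356298161510418
tcp in gear frame rel knob (mm) [  2.6595   2.2099 108.8254] F gear [ 0.2481 -0.0602 -0.1659] T gear [-0.0318  0.565  -0.002 ] tw [ -0.1597  -0.3365 -19.4468]
EG cap side start 86 [13.8429 15.3732 17.3872]
EG cap side now 85 [-0.8731  1.1899  3.2211]
EG now top y -12.0 steepest dark step at -23.999999999999964 profile [142 143 141 142 138 122  81  42  24  26  31  28  28]
EG now top y -6.0 steepest dark step at -25.999999999999968 profile [144 143 141 141 136 117  74  35  24  29  26  24  27]
EG now top y 0.0 steepest dark step at -23.999999999999964 profile [143 143 142 140 132 114  71  32  28  30  29  29  27]
EG now top y 6.0 steepest dark step at -27.499999999999968 profile [141 142 144 141 133 114  68  37  30  27  30  32  28]
EG now top y 12.0 steepest dark step at -21.499999999999964 profile [141 144 142 143 139 123  90  48  30  22  28  25  26]
EG cap top start 91 [14.4429 16.0421 17.9717]
EG cap top now 88 [0.4352 2.3058 3.9416]
FT side start 239 [ 3.952  -0.0468 -0.5606] face z -106.5312900311857
FT side now 232 [  3.1686  -0.4265 -15.214 ] face z -106.50070893995463
FT top start 274 [-0.8828  0.2155  0.3528] face z -105.47614784021884
FT top now 263 [ -1.0727   0.0955 -13.7432] face z -105.46354460328773
```

Knob centre is now 91.3–91.7 mm above the box face (home is 91), and it stayed down after release. Next is the lock lever.

```bash
python3 - <<'E'
from plan import *
s,p,r=st(); V=R.from_matrix(np.c_[np.cross(G[:,1],[0,0,-1]),G[:,1],[0,0,-1]])
print(rows(p,r,np.array([.465,-.119,.21]),V,5)); print(np.degrees((r.inv()*V).magnitude()))
E
```

```text
[[ 0.0336 -0.0192  0.0157 -0.0213  0.1208  0.0659]
 [ 0.0302 -0.0217  0.0191 -0.0213  0.1208  0.0659]
 [ 0.0262 -0.024   0.0221 -0.0213  0.1208  0.0659]
 [ 0.0217 -0.026   0.0244 -0.0213  0.1208  0.0659]
 [ 0.0169 -0.0279  0.0262 -0.0213  0.1208  0.0659]]
39.872633849050814
```

Emit:
{"fn": "servo_tool", "kwargs": {"targets": [[[0.085,0.034,-0.019,0.016,-0.021,0.121,0.066],[0.04,0.03,-0.022,0.019,-0.021,0.121,0.066],[0,0.026,-0.024,0.022,-0.021,0.121,0.066],[0,0.022,-0.026,0.024,-0.021,0.121,0.066],[0,0.017,-0.028,0.026,-0.021,0.121,0.066],[0,0,0,0,0,0,0],[0,0,0,0,0,0,0],[0,0,0,0,0,0,0]]]}}

```text
time: 15.0
position: [0.4652, -0.1177, 0.2118]
orientation: [0.168, 0.986, -0.0, 0.001]
wrist_force: [0.1, -0.5, 0.9]
opening: -0.0003
finger_force: 0.0
```

```bash
cat > lev.py <<'E'
from m import *
from plan import *
import sys
hM=np.array([.6541,-.029,0]); M=Rm.as_matrix(); H=np.array([-.06,-.148,.04])
s,p,r=st(); print("LV t",s["time"],"tcp machine mm",(p-hM)@M*1e3,"F mach",np.array(s["wrist_force"])@M,"open",s["opening"],"down err",np.degrees((R.from_matrix(np.c_[np.cross(G[:,1],[0,0,-1]),G[:,1],[0,0,-1]]).inv()*r).as_rotvec()))
for c in("side","top"):
    im,D=env.grab_frame(c); cv2.imwrite(f"pics/{c}_{sys.argv[1]}.png",im); P,B=cloud(c,im,D); P0=C[c][0]
    q=(P-hM)@M; t=(p-hM)@M
    ch=(np.linalg.norm(P-P0,axis=1)>.012)&(np.hypot(q[:,0]-t[0],q[:,1]-t[1])<.045)&(q[:,2]<t[2]+.1); Q=q[ch]*1e3
    for lo in range(20,330,8):
        w=Q[(Q[:,2]>=lo)&(Q[:,2]<lo+8)]
        if len(w)>2: print("LV",c,lo,len(w),"x",np.percentile(w[:,0],[5,50,95]).round(),"y",np.percentile(w[:,1],[5,50,95]).round())
    g=(B.max(1)<75)&(abs(q[:,1]-H[1])<.022)&(q[:,2]>.088)&(q[:,2]<.14)&(q[:,0]>-.13)&(q[:,0]<.0)&(np.linalg.norm(P-P0,axis=1)<(.012 if sys.argv[1]=="l0" else 9)); 
    if g.sum(): print("LV ball-ish",c,g.sum(),np.median(q[g],0)*1e3,"min",q[g].min(0)*1e3,"max",q[g].max(0)*1e3)
E
python3 lev.py l0 | grep LV
```

```text
LV t 15.0 tcp machine mm [-148.5748 -146.4882  211.8401] F mach [ 0.2269 -0.4559  0.9193] open -0.0003426641050497825 down err [-0.0154 -0.0997 -0.0925]
LV side 236 4 x [-159. -158. -154.] y [-146. -142. -140.]
LV side 244 10 x [-160. -155. -144.] y [-150. -139. -132.]
LV side 252 21 x [-161. -156. -144.] y [-149. -135. -130.]
LV side 260 17 x [-160. -157. -146.] y [-152. -137. -131.]
LV side 268 11 x [-161. -158. -154.] y [-148. -139. -132.]
LV side 276 10 x [-162. -160. -157.] y [-156. -145. -132.]
LV side 284 35 x [-163. -159. -143.] y [-169. -138. -120.]
LV side 292 35 x [-162. -160. -143.] y [-178. -132. -113.]
LV side 300 32 x [-164. -160. -143.] y [-186. -131. -107.]
LV side 308 22 x [-166. -159. -149.] y [-182. -140. -111.]
LV ball-ish side 49 [ -93.1986 -142.1541  120.1882] min [-102.9875 -157.1706  100.9253] max [ -80.3209 -134.1205  131.7925]
```

Side depth puts the closed fingertips at about z = 0.238, which again is about 27 mm above the stated TCP, with x and y as expected. I'll descend in front of the ball.

Emit:
{"fn": "servo_tool", "kwargs": {"targets": [[[0,0,0,0.04,0,0,0],[0,0,0,0.04,0,0,0],[0,0,0,0.04,0,0,0],[0,0,-0.001,0.03,0,0,0],[0,0,0,0,0,0,0]]]}}

```text
time: 15.72
position: [0.4632, -0.1191, 0.0603]
orientation: [0.169, 0.986, -0.0, -0.001]
wrist_force: [-0.1, -0.1, -0.6]
opening: 0.0002
finger_force: 0.0
```

```bash
python3 lev.py l1 | grep LV; python3 -c "
import cv2,numpy as np
a=[cv2.resize(cv2.imread(f'pics/{c}_l1.png')[y:y+80,x:x+80],(400,400),interpolation=cv2.INTER_CUBIC) for c,x,y in(('side',330,190),('top',320,220))]
cv2.imwrite('pics/l1c.png',np.hstack(a))"
```

```text
LV t 15.725 tcp machine mm [-149.983  -148.5109   60.3203] F mach [-0.026  -0.1154 -0.6366] open 0.00021606861111010415 down err [ 0.0802  0.1338 -0.014 ]
LV side 92 7 x [-159. -156. -144.] y [-152. -142. -137.]
LV side 100 15 x [-161. -155. -143.] y [-148. -138. -135.]
LV side 108 13 x [-160. -155. -146.] y [-153. -139. -133.]
LV side 116 12 x [-162. -159. -155.] y [-152. -141. -133.]
LV side 124 7 x [-159. -158. -157.] y [-170. -151. -142.]
LV side 132 17 x [-162. -160. -151.] y [-173. -145. -125.]
LV side 140 35 x [-162. -158. -141.] y [-178. -136. -115.]
LV side 148 24 x [-163. -160. -147.] y [-185. -134. -112.]
LV side 156 19 x [-165. -160. -149.] y [-190. -136. -112.]
LV ball-ish side 50 [ -93.8352 -141.7993  120.6105] min [-101.8258 -153.9288  102.1907] max [ -82.2021 -135.2602  131.67  ]
```

View pics/l1c.png

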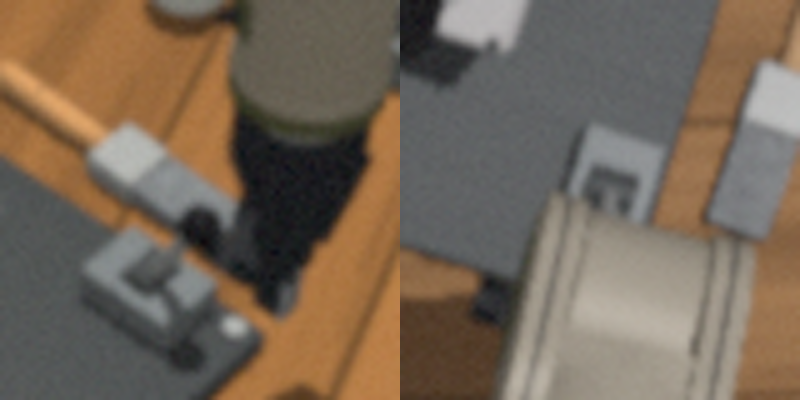

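In the side crop the fingers stand at (275,290) on the robot side of the ball at (200,228), with clear space between them. I'll push the lever toward machine +x, which is tool -x.

Emit:
{"fn": "servo_tool", "kwargs": {"targets": [[[0,-0.014,0,0,0,0,0],[0,-0.012,0,0,0,0,0],[0,-0.012,0,0,0,0,0],[0,-0.012,0,-0.002,0,0,0],[0,-0.012,0,-0.002,0,0,0],[0,-0.012,0,-0.001,0,0,0],[0,-0.01,0,0,0,0,0],[0,0,0,0,0,0,0]]]}}

```text
time: 16.82
position: [0.5442, -0.148, 0.0664]
orientation: [0.169, 0.986, -0.0, 0.0]
wrist_force: [0.6, -1.3, 0.2]
opening: -0.0001
finger_force: 0.0
```

```bash
python3 lev.py l2 | grep -e "LV t" -e ball
```

```text
side ball 66 [ 0.5211 -0.1346  0.1171] [ 0.5079 -0.1449  0.0888] [ 0.5341 -0.1193  0.1285]
top ball 66 [ 0.5198 -0.139   0.1211] [ 0.5087 -0.1508  0.0853] [ 0.5366 -0.1267  0.1339]
ball (array([ 0.512 , -0.1306,  0.1316]), np.float64(0.004802573819651773))
LV t 16.825 tcp machine mm [ -63.9526 -148.8073   66.386 ] F mach [ 0.9841 -1.0188  0.1506] open -7.723139760705929e-05 down err [ 0.0366 -0.0424  0.0429]
LV ball-ish side 39 [ -68.3875 -140.1055  119.6543] min [ -76.492  -155.0158   99.4773] max [ -36.3384 -133.6969  139.5601]
```

Emit:
{"fn": "servo_tool", "kwargs": {"targets": [[[0,-0.008,0,0,0,0,0],[0,-0.006,0,0,0,0,0],[0,0,0,0,0,0,0]]]}}

```text
time: 17.3
position: [0.5574, -0.1525, 0.0666]
orientation: [0.169, 0.986, -0.0, 0.0]
wrist_force: [-0.1, -0.7, 0.1]
opening: 0.0003
finger_force: 0.0
```

```bash
python3 lev.py l3 | grep -e "LV t" -e ball
```

```text
side ball 66 [ 0.5211 -0.1346  0.1171] [ 0.5079 -0.1449  0.0888] [ 0.5341 -0.1193  0.1285]
top ball 66 [ 0.5198 -0.139   0.1211] [ 0.5087 -0.1508  0.0853] [ 0.5366 -0.1267  0.1339]
ball (array([ 0.512 , -0.1306,  0.1316]), np.float64(0.004802573819651773))
LV t 17.3 tcp machine mm [ -50.0585 -148.6402   66.5645] F mach [ 0.1375 -0.6994  0.1465] open 0.0002634457797571327 down err [ 0.0147 -0.0533  0.0312]
LV ball-ish side 40 [ -54.2377 -138.3343  118.0496] min [ -62.0103 -153.382    90.8559] max [ -21.6915 -131.3878  138.4012]
```

Emit:
{"fn": "servo_tool", "kwargs": {"targets": [[[0,-0.003,0,0,0,0,0],[0,-0.002,0,0,0,0,0],[0,0,0,0,0,0,0]]]}}

```text
time: 17.77
position: [0.5617, -0.1539, 0.0665]
orientation: [0.169, 0.986, -0.0, 0.0]
wrist_force: [-0.7, 0.7, 0.1]
opening: -0.0001
finger_force: 0.1
```

Emit:
{"fn": "servo_tool", "kwargs": {"targets": [[[0,-0.002,0,0,0,0,0],[0,0,0,0,0,0,0]]]}}

```text
time: 18.02
position: [0.5636, -0.1546, 0.0666]
orientation: [0.169, 0.986, -0.0, 0.0]
wrist_force: [-0.5, 0.4, -0.3]
opening: -0.0001
finger_force: 0.2
```

```bash
python3 lev.py l4 | grep -e "LV t" -e "LV ball"
```

```text
LV t 18.025 tcp machine mm [ -43.4645 -148.5922   66.5507] F mach [-0.5571  0.2186 -0.2598] open -0.0001021087308854794 down err [ 0.0024 -0.0348  0.0294]
LV ball-ish side 42 [ -47.4896 -138.7782  116.6529] min [ -54.481  -155.6061  102.5368] max [ -20.3307 -131.1356  137.7423]
```

Emit:
{"fn": "servo_tool", "kwargs": {"targets": [[[0,-0.002,0,0,0,0,0],[0,0,0,0,0,0,0]]]}}

```text
time: 18.38
position: [0.5645, -0.155, 0.0664]
orientation: [0.169, 0.986, 0.0, -0.001]
wrist_force: [-5.7, 2.5, 4.1]
opening: 0.0002
finger_force: 3.1
```

Emit:
{"fn": "servo_tool", "kwargs": {"targets": [[[0,-0.001,0,0,0,0,0],[0,0,0,0,0,0,0]]]}}

```text
time: 18.62
position: [0.5646, -0.155, 0.0663]
orientation: [0.169, 0.986, 0.0, -0.002]
wrist_force: [-11.1, 3.8, 7.5]
opening: 0.0001
finger_force: 5.4
```

```bash
python3 lev.py l5 | grep -e "LV t" -e "LV ball"; python3 -c "
import cv2,numpy as np
a=[cv2.resize(cv2.imread(f'pics/{c}_l5.png')[y:y+80,x:x+80],(400,400),interpolation=cv2.INTER_CUBIC) for c,x,y in(('side',320,190),('top',320,220))]
cv2.imwrite('pics/l5c.png',np.hstack(a))"
```

```text
LV t 18.625 tcp machine mm [ -42.4748 -148.5896   66.2749] F mach [-11.6975  -0.1113   7.4621] open 0.00010938316443601895 down err [-0.0211  0.2133  0.0327]
LV ball-ish side 40 [ -45.6247 -139.2187  115.625 ] min [ -55.0424 -154.1738   95.2213] max [ -19.6935 -130.5113  139.1399]
```

View pics/l5c.png

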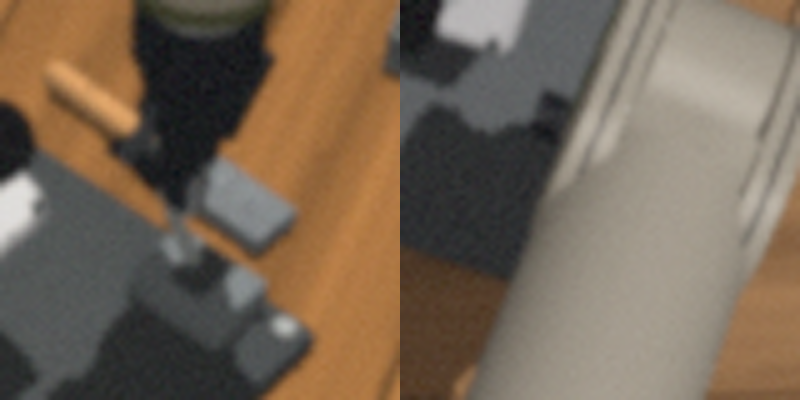

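The force rises to 12 N at TCP x = -42.5, near the predicted end of travel, so the lever is against its stop. In the side crop the fingertips are at (180,215), over the lever block. I'm backing off and lifting clear.

Emit:
{"fn": "servo_tool", "kwargs": {"targets": [[[0,0.02,0,0,0,0,0],[0,0.04,0,0,0,0,0],[0,0.04,0,0,0,0,0],[0,0.03,0,-0.03,0,0,0],[0,0,0.03,-0.05,0,0,0],[0,0,0.05,-0.05,0,0,0],[0,0,0.05,-0.04,0,0,0],[0,0,0.05,0,0,0,0],[0,0,0.05,0,0,0,0],[0,0,0,0,0,0,0]]]}}

```text
time: 19.98
position: [0.5184, 0.1022, 0.2292]
orientation: [0.166, 0.986, -0.0, 0.0]
wrist_force: [0.4, -0.8, -0.6]
opening: 0.0001
finger_force: 0.0
```

```bash
python3 fit2.py | grep FT; python3 - <<'E' | grep LV
from m import *
from plan import *
hM=np.array([.6541,-.029,0]); M=Rm.as_matrix()
s,p,r=st(); print("LV",s["time"],p,s["wrist_force"],s["qvel"])
ims=[]
for c,x,y in(("side",250,150),("top",250,150)):
    im=cv2.imread(f"pics/{c}_f.png"); _,D=env.grab_frame(c); P,B=cloud(c,im,D); q=(P-hM)@M*1e3
    for l,z in(("start",(C[c][0]-hM)@M*1e3),("now",q)):
        w=z[(abs(z[:,1]+146)<22)&(z[:,2]>100)&(z[:,2]<140)&(abs(z[:,0]+60)<75)]; print("LV",c,l,len(w),w.mean(0) if len(w) else 0,np.degrees(np.arctan2(w[:,0].mean()+60,w[:,2].mean()-40)))
    for rr in env.spot_point("lock_lever_tip",c)[:1]: print("LV net",rr["p"],rr["centre"],"pred",proj(c,hM+M@np.array([-.0221,-.148,.1104])))
    ims.append(cv2.resize(im[y:y+145,x:x+145],(400,400),interpolation=cv2.INTER_CUBIC))
cv2.imwrite("pics/fin.png",np.hstack(ims))
E
```

```text
FT side start 239 [ 3.952  -0.0468 -0.5606] face z -106.5312900311857
FT side now 226 [  2.7304  -0.65   -14.9575] face z -106.66752244937815
FT top start 274 [-0.8828  0.2155  0.3528] face z -105.47614784021884
FT top now 263 [ -0.6051   0.5521 -14.0395] face z -105.51091071337888
LV 20.075 [0.5182 0.0977 0.2296] [-0.1354 -0.7323  0.3537] [ 0.0176 -0.0191  0.0244  0.0115  0.0038 -0.      0.0009]
LV side start 58 [ -91.6903 -143.77    120.3859] -21.51570061973594
LV side now 0 0 nan
LV net 0.5 [301.6, 227.1] pred [[351.4495 224.071 ]]
LV top start 64 [ -90.4742 -148.4467  122.161 ] -20.350229409327195
LV top now 64 [ -19.4182 -148.6539  118.4054] 27.365631922540885
LV net 0.4 [367.3, 241.9] pred [[366.9631 243.942 ]]<stdin>:9: RuntimeWarning: Mean of empty slice.
  ret = ret.dtype.type(ret / rcount)
```

View pics/fin.png

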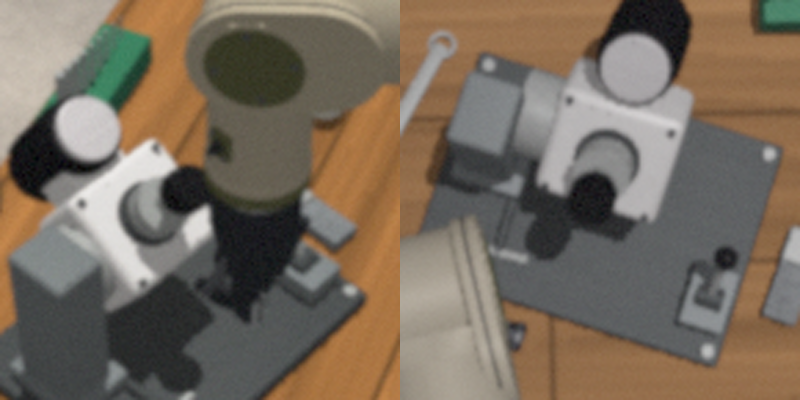

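The top crop shows the ball at (725,258), on the far side, and depth puts it within 2–3 mm of the predicted end position. The knob at (592,195) is still down at home and the hand is clear.

```bash
python3 -c "
from cell import env
print(env.hand_in())"
```

```text
the job is handed in; nothing more can be done
None
```

The gear knob is meshed and all the way down, the lock lever is against its far stop, nothing else on the bench was touched, and the job was handed in at about 20 s of the 51 s allowed; the toothed ring's angle was not measured, but the turning torque read at most 0.57 N·m against its 0.7 N·m brake.

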